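# Drive the stuck brass pin out of its holding block

### The job

In the measuring room, drive the stuck brass pin down and fully out of the bottom of its holding block's bore, pushing it with the blue-handled drift punch held upright. Then stand the punch back in the rack place you took it from and let go. Leave the steel pin in the other block where it is, and do not push the brass pin with the gripper itself.

Things in the scene. Friction and masses are not known exactly. Their poses are not given: they have to be found in the camera images.
- drift: Drift punch with a blue handle, 0.2 kg, upright in one of the rack's three holes. Origin: centre of its flat tip; z up the tool. From the tip: steel shank 12 mm diameter to 56 mm, dark round guard 44 mm diameter from 56 to 62 mm, round handle 22 mm diameter from 62 to 124 mm. Grip the handle, fingertips just above the guard. In the rack the guard rests on its top, the tip 14 mm above the table.
- rack: Fixed cream-and-plum tool rack, 70 x 250 x 70 mm high, holding the punch, a red-handled scriber and a yellow-handled nut driver, all with tops 138 mm above the table. Origin: centre of its underside. Its three 26 mm holes lie in a row along its y axis at -80, 0 and 80 mm, so the punch may be put back up to 7 mm off centre.
- brass_pin: Yellow brass pin, 27 mm diameter, 22 mm long, stuck in the upright 28 mm bore of a fixed block. Origin: centre of its upper face; at the start 57 to 62 mm above the table, 6 to 11 mm below the block's top. It slides only straight down, resists with about 8 N, stays where left, is out of the bore when its top is below 48 mm and stops hard on the block's floor with its top 37 mm above the table.
- steel_pin: Silvery steel pin of the same size in an identical block, to be left alone. Origin: centre of its upper face. Each block is 100 x 100 mm, 68 mm high: a dark top plate 20 mm thick (underside 48 mm above the table) with the bore in its middle, on two plum side walls; open below the plate, down to a cream floor 15 mm above the table.
Things that resemble listed ones, but are neither listed nor needed, are in the scene too. Leave any orange or turquoise look-alike of the drift alone.

How it is judged:
On the way, in this order (a step that is already met when the one before it is completed fails the run):
1. the drift punch is lifted clear of the rack with the brass pin still in its bore (height (world z) of drift above 0.065 m and height (world z) of brass_pin above 0.052 m), for 0.1 s.
2. the brass pin is driven out below the top plate, with the upright punch's tip on it (height (world z) of brass_pin below 0.048 m and distance between drift and brass_pin below 0.016 m and angle between drift's own z axis and vertical below 0.35 rad), for 0.1 s.
At the end, for the whole second after the job is handed in: The brass pin's upper face is less than 48 mm above the table (below the plate's underside), the drift punch is back at rest within 15 mm of where it hung and upright within 10 degrees, and the steel pin is within 3 mm of where it was (height (world z) of brass_pin below 0.048 m and distance of drift from where it was at the start of the episode below 0.015 m and angle between drift's own z axis and vertical below 0.17 rad and linear speed of drift below 0.02 m/s and distance of steel_pin from where it was at the start of the episode below 0.003 m); the robot touches nothing.
It fails at once if the steel pin is pushed (more than 3 mm) (distance of steel_pin from where it was at the start of the episode above 0.003 m).
It fails at once if the gripper or arm itself pushes on the brass pin (contact force between any of the fingers, the arm and brass_pin above 1 N).
It also fails if it takes over 58 s, if anything falls off the work surface, if the arm or the gripper's body presses on something with over 40 N, if the wrist force passes 120 N, or if a joint passes its speed limit or range.

### The arm

A 6-joint arm with a two-finger parallel gripper is mounted at the origin on the work surface. World frame = base frame: x ahead of the robot, y to its left, z up, the work surface at z = 0. Lengths are in m, angles in rad, forces in N, time in s.
With the tool pointing down it reaches from about 0.3 to 0.95 m from the base axis. Payload 3.1 kg.
Tool frame: the origin (TCP) lies between the finger pads; the fingertips stand ahead of it and the grasp point (between the pads) lies 2 mm behind it (env.tips_ahead is the z of the fingertips in the tool frame, in m); z points along the fingers, y is the line along which they close (so a half turn about z gives the same grasp; the last joint's range is limited). The gripper opens to 85 mm and grips with 20 to 120 N. Pads are 22 mm wide; open, the fingers measure 114 mm over their backs; the gripper's body (76 mm by 85 mm) begins 54 mm behind the grasp point. The pads swing forward as they close: fully open they stand 13 mm farther back than shut.
Start: joints at [1.256, 0.308, 1.634, -0, 1.2, -0.07], TCP at [0.152, 0.606, 0.248] pointing down, gripper open.
Joint ranges: [-3.06, 3.06], [-0.79, 1.96], [0.05, 2.63], [-1.19, 4.34], [0.05, 2.64], [-2.94, 2.94]. Speed limits (rad/s): [2.79, 2.79, 3.14, 3.14, 3.14, 3.14].

### API

Orientations are given as a unit quaternion [x, y, z, w].
In Python, from workcell import env gives the robot as it stands.
- The arm moves only by the tool step_arm, never from a script. Its argument "series" is a list of rows, each an object of numbers: "x", "y", "z": the shift along the tool's x, y, z in m; "wx", "wy", "wz": the turn, a rotation vector about the tool's x, y, z in degrees; "hand": the opening, from 0 (shut) to 1 (fully open). In form: [{"x": .., "y": .., "z": .., "wx": .., "wy": .., "wz": .., "hand": ..}, ...]. A call has 1 to 8 rows; each row shifts and turns the commanded pose from where the row before left it, along the tool's axes as they then stand; what a row does not reach is not made up. A row lasts 1/8 s, in which the tool goes at most 62.5 mm and 10.7 degrees, less where a joint would pass 70% of its speed; a pose out of reach is approached as far as the arm can. A call with a gripper value outside its range is refused whole. The fingers move at their own pace and stop on an object; the grip force is fixed at half the most. Time passes only in rows, so rows that do not move let the fingers close. It gives the time, the measured TCP pose, the force, the opening and the grip force at its end, in the units of the state.
- env.get_obs(): the state, without advancing time (a new reading comes with each control period).
- env.camera(name): name is "scene" or "top" or "wrist"; returns the picture (420x560x3 uint8, red, green, blue); there is no depth.
- env.calibration(name): a dict with "camera_matrix" (3x3 intrinsics, pixels), "world_from_camera" (4x4, takes a point from camera to world coordinates). Camera axes: x right, y down, z forward; pixel columns grow to the right and rows downward; lengths in m; the calibration is good to about 2 mm. The wrist camera is an equidistant fisheye: a pixel r from the principal point sees the ray r / f radians off the axis. A picture is of the moment at which its call begins: read the wrist's pose just before it. calibration takes no time and is no camera call; for the wrist camera it gives the pose at the moment of the call.
- env.hand_in(): hands the job in; it is judged then, once.
Trained networks look in the newest picture that a camera, given by its name, has taken for a name from the list of things; names that differ only in an ending like _2 or _b are one class to them, and where a whole thing is asked for, a point or a joint stands for the part that bears it (a point fixed in the world has none). Each returns a list of dicts, best first, with "confidence" (0 to 1); they miss things now and then, are a little off and sometimes report something else, mostly with a low value. They report only what shows in the picture. A call takes as long as a camera call. They do not tell look-alikes from the thing itself.
- env.find_in(camera, label): "point" ([column, row] in pixels, amid what is visible of it).
- env.mark_of(camera, label): "point" ([column, row] in pixels: a listed point, or the origin of a listed thing).
The state is a dict: "time": time; "qpos": joint angles; "joint_vel": joint speeds; "effort": joint torques, N m; "tool_pos": TCP position; "eef_rot": TCP orientation; "wrist_force": force on the tool from outside, world axes, zero at the start; "wrist_torque": the same for the moment, N m; "width": opening from 0.0 (shut) to 1.0 (fully open); "grasp_force": force on a finger pad.
Only numpy, scipy, OpenCV 4.12 (cv2) and the standard library are available. Lean on these libraries where they do the work, as an engineer would, in place of code of your own. Each camera call takes 0.05 s, during which the arm holds its last target. There are 200 camera calls.

## Working session

There is one attempt and no reset: what is moved stays moved. The work goes in short steps, Python scripts to look and compute and a tool call to move; the robot and the scene stay as the last step left them, time stands still between calls to the robot, and variables do not carry over. Pictures are saved under pics/ and viewed, at most 10 in all, crops included, and the job is handed in when it is done.

Besides the shell and the picture viewer there is one more tool, called after "Request:" as name([rows], argument=value, ...), one row to a line, values as JSON. step_arm: Moves the arm, as the interface text tells. Its arguments: {"type":"object","properties":{"series":{"type":"array","items":{"type":"object","properties":{"x":{"type":"number"},"y":{"type":"number"},"z":{"type":"number"},"wx":{"type":"number"},"wy":{"type":"number"},"wz":{"type":"number"},"hand":{"type":"number"}}}}},"required":["series"]}

```bash
mkdir -p pics
cat > h.py <<'E'
import numpy as np, cv2
from workcell import env
from scipy.spatial.transform import Rotation as R
def ray(name,p,cal=None):
    c=cal or env.calibration(name);K=np.array(c["camera_matrix"]);T=np.array(c["world_from_camera"])
    u=(p[0]-K[0,2])/K[0,0];v=(p[1]-K[1,2])/K[1,1]
    if name=="wrist":
        r=np.hypot(u,v);s=np.sin(r)/r if r>1e-9 else 1;d=np.array([u*s,v*s,np.cos(r)])
    else: d=np.array([u,v,1.])
    return T[:3,3],T[:3,:3]@d
def atz(name,p,z,cal=None):
    o,d=ray(name,p,cal);return o+d*(z-o[2])/d[2]
def save(name,f):
    im=env.camera(name);cv2.imwrite(f,im[:,:,::-1]);return im
E
python3 - <<'E'
from h import *
a=save("scene","pics/s.png");b=save("top","pics/t.png")
cv2.imwrite("pics/st.png",cv2.resize(np.vstack([a,b])[:,:,::-1],None,fx=.71,fy=.71,interpolation=cv2.INTER_AREA))
for l,z in (("drift",.014),("brass_pin",.06),("steel_pin",.06),("rack",0)):
  for c in ("scene","top"):
    for r in env.mark_of(c,l)[:5]: print(l,c,np.round(r["point"]),round(r["confidence"],2),atz(c,r["point"],z).round(3))
o=env.get_obs();print(o["tool_pos"],R.from_quat(o["eef_rot"]).as_matrix().round(3),env.tips_ahead,o["time"])
E
```

```text
drift scene [176. 212.] 0.94 [ 0.634 -0.24   0.014]
drift scene [232. 222.] 0.81 [ 0.564 -0.115  0.014]
drift scene [239. 185.] 0.75 [ 0.453 -0.225  0.014]
drift top [371. 165.] 0.87 [ 0.625 -0.261  0.014]
drift top [320. 193.] 0.78 [ 0.559 -0.131  0.014]
drift top [362. 201.] 0.68 [ 0.535 -0.231  0.014]
drift top [370. 242.] 0.6 [ 0.434 -0.241  0.014]
brass_pin scene [395. 275.] 0.6 [0.484 0.256 0.06 ]
brass_pin top [161. 229.] 0.65 [0.483 0.248 0.06 ]
steel_pin scene [275. 247.] 0.47 [0.586 0.053 0.06 ]
steel_pin top [250. 182.] 0.43 [0.583 0.037 0.06 ]
rack scene [195. 189.] 0.95 [ 0.537 -0.309  0.   ]
rack top [395. 201.] 0.96 [ 0.532 -0.314  0.   ]
[0.1515227  0.60633237 0.24823598] [[-0.97   0.242 -0.   ]
 [ 0.242  0.97  -0.   ]
 [ 0.    -0.    -1.   ]] 0.017 0.5
```

View pics/st.png

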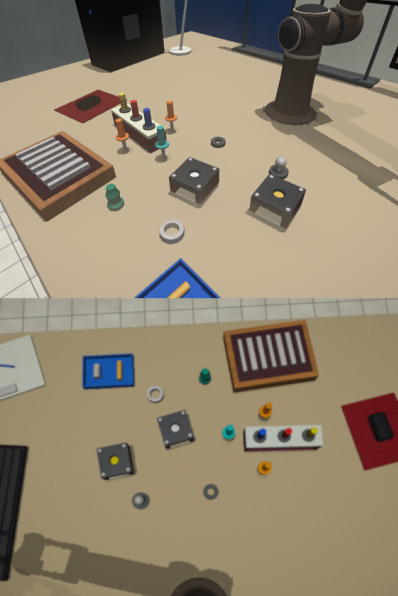

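The view shows the rack with blue, red and yellow handles. The blue one is at top pixel ≈(369,191). The brass pin is at top ≈(161,229) and the steel pin at ≈(250,182).

Drift candidates in top: (371,165) orange, (320,193) turquoise, (362,201) blue in the rack and (370,242) orange. Only the blue one fits, since it has a blue handle and sits in a rack hole. I'll confirm it in a crop.

Run:
```python
from h import *
from scipy.optimize import least_squares
a=cv2.imread("pics/s.png");b=cv2.imread("pics/t.png")
cv2.imwrite("pics/c1.png",np.hstack([cv2.resize(a[120:240,150:270],(390,390),interpolation=2),cv2.resize(b[140:260,310:430],(390,390),interpolation=2)]))
def blob(im,lo,hi,c,w):
    x,y=c;h=cv2.cvtColor(im[y-w:y+w,x-w:x+w],cv2.COLOR_BGR2HSV);m=cv2.inRange(h,lo,hi)
    n,_,s,ce=cv2.connectedComponentsWithStats(m);i=1+s[1:,4].argmax();return ce[i]+[x-w,y-w],s[i]+np.array([x-w,y-w,0,0,0])
def tri(p,q):
    A=[];B=[]
    for n,x in (("scene",p),("top",q)):
        o,d=ray(n,x);d/=np.linalg.norm(d);P=np.eye(3)-np.outer(d,d);A.append(P);B.append(P@o)
    return np.linalg.lstsq(np.vstack(A),np.hstack(B),rcond=None)[0]
for n,lo,hi,cs,ct in (("blue",(105,100,40),(130,255,255),(208,168),(369,191)),("brass",(18,110,80),(35,255,255),(393,274),(161,229))):
    p,sp=blob(a,lo,hi,cs,20);q,sq=blob(b,lo,hi,ct,15)
    print(n,p.round(1),sp,q.round(1),sq,tri(p,q).round(4),[atz("top",q,z).round(4) for z in (.06,.138)])
```

```text
blue [205.7 154.4] [202 152   9   6  36] [368.2 190.5] [362 184  13  15 125] [ 0.5331 -0.228   0.1335] [array([ 0.5484, -0.2399,  0.06  ]), array([ 0.5294, -0.2249,  0.138 ])]
brass [391.9 273.1] [385 269  15   9 102] [160.6 228. ] [155 222  12  13 120] [0.4852 0.2492 0.0603] [array([0.4855, 0.2488, 0.06  ]), array([0.4705, 0.232 , 0.138 ])]
```

View pics/c1.png

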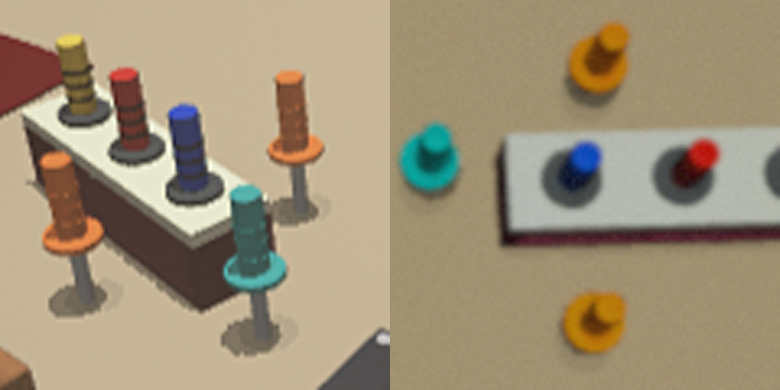

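The crop confirms it: blue handle in the rack's end hole, with two orange decoys and one turquoise standing on the table. Positions: drift ≈(0.533,-0.230), brass ≈(0.485,0.249,0.060), which fits the given heights. Now moving above the drift.

Request:
step_arm([
  {"x": -0.0286,"y": -0.036,"hand": 0.7},
  {"x": -0.0286,"y": -0.036},
  {"x": -0.0286,"y": -0.036},
  {"x": -0.0286,"y": -0.036},
  {"x": -0.0286,"y": -0.036},
  {"x": -0.0286,"y": -0.036},
  {"x": -0.0286,"y": -0.036},
  {"x": -0.0286,"y": -0.036},
])

```text
schema error: expected keys x, y, z, wx, wy, wz, hand
```

Request:
step_arm([
  {"x": -0.0286,"y": -0.036},
  {"x": -0.0286,"y": -0.036},
  {"x": -0.0286,"y": -0.036},
  {"x": -0.0286,"y": -0.036},
  {"x": -0.0286,"y": -0.036},
  {"x": -0.0286,"y": -0.036},
  {"x": -0.0286,"y": -0.036},
  {"x": -0.0286,"y": -0.036},
])

```text
schema error: expected keys x, y, z, wx, wy, wz, hand
```

Request:
step_arm([
  {"x": -0.0286,"y": -0.036},
  {"x": -0.0286,"y": -0.036},
  {"x": -0.0286,"y": -0.036},
  {"x": -0.0286,"y": -0.036},
  {},
  {},
])

```text
schema error: expected keys x, y, z, wx, wy, wz, hand
```

```bash
cat >> h.py <<'E'
def look(f,marks,labels=()):
    o=env.get_obs();cal=env.calibration("wrist");im=save("wrist",f)
    P=np.array(o["tool_pos"]);M=R.from_quat(o["eef_rot"])
    print("tcp",P.round(4),"rot",M.as_matrix().round(3).tolist(),"t",o["time"],"q",np.round(o["qpos"],2))
    for l,z in labels:
        for r in env.mark_of("wrist",l)[:4]:
            w=atz("wrist",r["point"],z,cal);print(l,np.round(r["point"]),round(r["confidence"],2),w.round(4),"tool",M.inv().apply(w-P).round(4))
    return im,cal,P,M
E
python3 - <<'E'
from h import *
look("pics/w1.png",0,(("drift",.014),("rack",0)))
E
```

```text
tcp [0.1515 0.6063 0.2482] rot [[-0.97, 0.242, -0.0], [0.242, 0.97, -0.0], [0.0, -0.0, -1.0]] t 0.5 q [ 1.26  0.31  1.63  0.    1.2  -0.07]
```

View pics/w1.png

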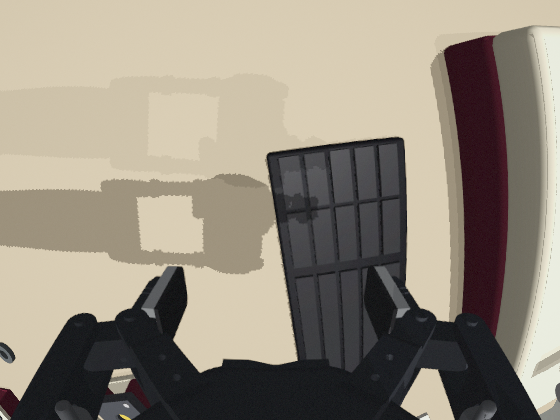

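The moves were refused because every row needs all its keys. The picture just shows the fingers over the keyboard at the start pose, with no drift in it. Resending with full rows.

Request:
step_arm([
  {"x": -0.0286,"y": -0.036,"z": 0,"wx": 0,"wy": 0,"wz": 0,"hand": 0.7},
  {"x": -0.0286,"y": -0.036,"z": 0,"wx": 0,"wy": 0,"wz": 0,"hand": 0.7},
  {"x": -0.0286,"y": -0.036,"z": 0,"wx": 0,"wy": 0,"wz": 0,"hand": 0.7},
  {"x": -0.0286,"y": -0.036,"z": 0,"wx": 0,"wy": 0,"wz": 0,"hand": 0.7},
  {"x": -0.0286,"y": -0.036,"z": 0,"wx": 0,"wy": 0,"wz": 0,"hand": 0.7},
  {"x": -0.0286,"y": -0.036,"z": 0,"wx": 0,"wy": 0,"wz": 0,"hand": 0.7},
  {"x": -0.0286,"y": -0.036,"z": 0,"wx": 0,"wy": 0,"wz": 0,"hand": 0.7},
  {"x": -0.0286,"y": -0.036,"z": 0,"wx": 0,"wy": 0,"wz": 0,"hand": 0.7},
])

```text
time: 1.65
tool_pos: [0.3042, 0.2703, 0.2486]
eef_rot: [0.122, 0.993, 0.0, 0.001]
wrist_force: [0.9, -0.7, 0.6]
width: 0.699
grasp_force: 0.0
```

Request:
step_arm([
  {"x": -0.0286,"y": -0.036,"z": 0,"wx": 0,"wy": 0,"wz": 0,"hand": 0.7},
  {"x": -0.0286,"y": -0.036,"z": 0,"wx": 0,"wy": 0,"wz": 0,"hand": 0.7},
  {"x": -0.0286,"y": -0.036,"z": 0,"wx": 0,"wy": 0,"wz": 0,"hand": 0.7},
  {"x": -0.0286,"y": -0.036,"z": 0,"wx": 0,"wy": 0,"wz": 0,"hand": 0.7},
  {"x": -0.0286,"y": -0.036,"z": 0,"wx": 0,"wy": 0,"wz": 0,"hand": 0.7},
  {"x": -0.0286,"y": -0.036,"z": 0,"wx": 0,"wy": 0,"wz": 0,"hand": 0.7},
  {"x": -0.0286,"y": -0.036,"z": 0,"wx": 0,"wy": 0,"wz": 0,"hand": 0.7},
  {"x": -0.0286,"y": -0.036,"z": 0,"wx": 0,"wy": 0,"wz": 0,"hand": 0.7},
])

```text
time: 2.65
tool_pos: [0.4565, -0.0649, 0.2487]
eef_rot: [0.122, 0.992, 0.0, 0.001]
wrist_force: [0.3, 0.1, 1.1]
width: 0.696
grasp_force: 0.0
```

Request:
step_arm([
  {"x": -0.0285,"y": -0.0354,"z": 0,"wx": 0,"wy": 0,"wz": 0,"hand": 0.7},
  {"x": -0.0285,"y": -0.0354,"z": 0,"wx": 0,"wy": 0,"wz": 0,"hand": 0.7},
  {"x": -0.0285,"y": -0.0354,"z": 0,"wx": 0,"wy": 0,"wz": 0,"hand": 0.7},
  {"x": -0.0285,"y": -0.0354,"z": 0,"wx": 0,"wy": 0,"wz": 0,"hand": 0.7},
  {"x": 0,"y": 0,"z": 0,"wx": 0,"wy": 0,"wz": 0,"hand": 0.7},
  {"x": 0,"y": 0,"z": 0,"wx": 0,"wy": 0,"wz": 0,"hand": 0.7},
])

```text
time: 3.4
tool_pos: [0.5316, -0.228, 0.2479]
eef_rot: [0.122, 0.992, 0.0, -0.001]
wrist_force: [-0.4, -0.2, 0.8]
width: 0.704
grasp_force: 0.0
```

Run:
```python
from h import *
im,cal,P,M=look("pics/w2.png",0,(("drift",.014),("rack",0)))
h=cv2.cvtColor(im,cv2.COLOR_RGB2HSV);m=cv2.inRange(h,(105,100,40),(130,255,255))
n,_,s,c=cv2.connectedComponentsWithStats(m)
for i in range(1,n):
    if s[i,4]>80: print(s[i],c[i].round(1),[atz("wrist",c[i],z,cal).round(4) for z in (.107,.138)])
```

```text
tcp [ 0.5316 -0.228   0.2479] rot [[-0.97, 0.243, -0.001], [0.243, 0.97, 0.001], [0.001, 0.001, -1.0]] t 3.4 q [-0.48  0.22  1.75  0.    1.18 -1.81]
drift [268. 248.] 0.93 [ 0.6158 -0.2576  0.014 ] tool [-0.0892 -0.0085  0.2338]
drift [364. 177.] 0.92 [ 0.556  -0.1283  0.014 ] tool [0.0003 0.1024 0.234 ]
drift [273. 177.] 0.89 [ 0.5318 -0.2308  0.014 ] tool [-0.0012 -0.0029  0.2339]
drift [246.  91.] 0.77 [ 0.4307 -0.2358  0.014 ] tool [ 0.0957 -0.0323  0.234 ]
rack [210. 192.] 0.87 [ 0.5335 -0.31    0.    ] tool [-0.0221 -0.0793  0.2478]
[262 184  27  44 946] [275.1 206.7] [array([ 0.5376, -0.2297,  0.107 ]), array([ 0.528 , -0.2273,  0.138 ])]
[ 537  247   23   66 1047] [549.9 281.6] [array([0.7253, 0.0959, 0.107 ]), array([0.6939, 0.0604, 0.138 ])]
```

View pics/w2.png

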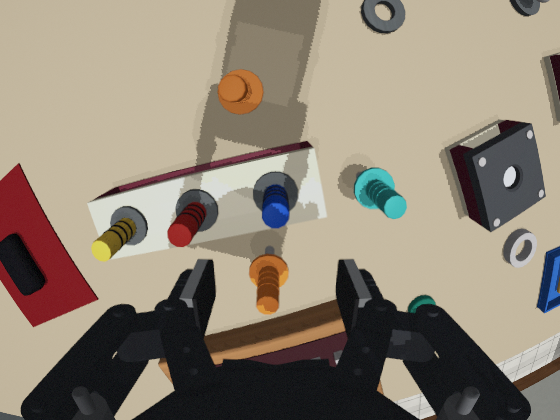

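The fisheye confirms it: the blue drift's origin at (273,177) gives (0.532,-0.231), almost directly below the TCP. The fingers are clear of red (190,215) and orange (268,285). Descending and gripping.

Request:
step_arm([
  {"x": -0.001,"y": -0.0025,"z": 0.035,"wx": 0,"wy": 0,"wz": 0,"hand": 0.7},
  {"x": 0,"y": 0,"z": 0.04,"wx": 0,"wy": 0,"wz": 0,"hand": 0.7},
  {"x": 0,"y": 0,"z": 0.035,"wx": 0,"wy": 0,"wz": 0,"hand": 0.7},
  {"x": 0,"y": 0,"z": 0.025,"wx": 0,"wy": 0,"wz": 0,"hand": 0.7},
  {"x": 0,"y": 0,"z": 0.014,"wx": 0,"wy": 0,"wz": 0,"hand": 0.7},
  {"x": 0,"y": 0,"z": 0,"wx": 0,"wy": 0,"wz": 0,"hand": 0.7},
])

```text
time: 4.3
tool_pos: [0.5319, -0.2302, 0.0986]
eef_rot: [0.122, 0.993, 0.0, -0.001]
wrist_force: [0.3, 0.1, -0.2]
width: 0.701
grasp_force: 0.0
```

Request:
step_arm([
  {"x": 0,"y": 0,"z": 0,"wx": 0,"wy": 0,"wz": 0,"hand": 0},
  {"x": 0,"y": 0,"z": 0,"wx": 0,"wy": 0,"wz": 0,"hand": 0},
  {"x": 0,"y": 0,"z": 0,"wx": 0,"wy": 0,"wz": 0,"hand": 0},
  {"x": 0,"y": 0,"z": 0,"wx": 0,"wy": 0,"wz": 0,"hand": 0},
  {"x": 0,"y": 0,"z": 0,"wx": 0,"wy": 0,"wz": 0,"hand": 0},
  {"x": 0,"y": 0,"z": 0,"wx": 0,"wy": 0,"wz": 0,"hand": 0},
])

```text
time: 5.05
tool_pos: [0.5337, -0.2313, 0.101]
eef_rot: [0.122, 0.993, -0.0, 0.001]
wrist_force: [0.2, 1.2, 6.8]
width: 0.238
grasp_force: 58.5
```

Gripped. Lifting straight up.

Request:
step_arm([
  {"x": 0,"y": 0,"z": -0.02,"wx": 0,"wy": 0,"wz": 0,"hand": 0},
  {"x": 0,"y": 0,"z": -0.03,"wx": 0,"wy": 0,"wz": 0,"hand": 0},
  {"x": 0,"y": 0,"z": -0.03,"wx": 0,"wy": 0,"wz": 0,"hand": 0},
  {"x": 0,"y": 0,"z": -0.03,"wx": 0,"wy": 0,"wz": 0,"hand": 0},
  {"x": 0,"y": 0,"z": -0.03,"wx": 0,"wy": 0,"wz": 0,"hand": 0},
  {"x": 0,"y": 0,"z": 0,"wx": 0,"wy": 0,"wz": 0,"hand": 0},
  {"x": 0,"y": 0,"z": 0,"wx": 0,"wy": 0,"wz": 0,"hand": 0},
])

```text
time: 5.92
tool_pos: [0.5316, -0.2307, 0.2383]
eef_rot: [0.122, 0.993, 0.0, -0.001]
wrist_force: [-0.4, 0.3, -2.8]
width: 0.241
grasp_force: 58.7
```

Run:
```python
from h import *
look("pics/w3.png",0,(("drift",.153),))
save("scene","pics/s3.png")
for r in env.mark_of("scene","drift")[:5]: print(r["point"],r["confidence"],atz("scene",r["point"],.153))
a=cv2.imread("pics/s3.png");b=cv2.imread("pics/w3.png")
cv2.imwrite("pics/c3.png",np.hstack([cv2.resize(a[60:240,110:310],(400,360)),b[100:400,100:460]][:1]+[cv2.resize(b[60:420,80:480],(400,360))]))
```

```text
tcp [ 0.5316 -0.2307  0.2383] rot [[-0.97, 0.242, -0.002], [0.242, 0.97, 0.001], [0.002, 0.0, -1.0]] t 5.925 q [-0.48  0.23  1.75 -0.    1.16 -1.81]
drift [248.  92.] 0.74 [ 0.4416 -0.2266  0.153 ] tool [ 0.0881 -0.0178  0.0854]
drift [364. 177.] 0.64 [ 0.5145 -0.1644  0.153 ] tool [0.0325 0.0602 0.0853]
drift [277. 221.] 0.57 [ 0.5308 -0.2294  0.153 ] tool [0.0009 0.0011 0.0853]
[208.9, 151.0] 0.78 [ 0.53918147 -0.20814143  0.153     ]
[178.4, 213.3] 0.76 [ 0.71297776 -0.05859857  0.153     ]
[231.4, 220.8] 0.71 [0.65962304 0.02554081 0.153     ]
[275.6, 247.2] 0.6 [0.6517791 0.1281066 0.153    ]
[241.0, 183.8] 0.56 [ 0.57395436 -0.05250461  0.153     ]
```

View pics/c3.png

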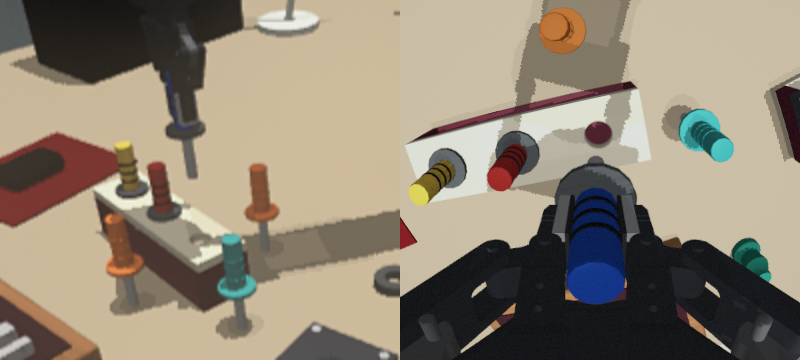

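The drift is held upright above the rack, and its empty hole is below at crop (598,132). Moving above the brass block.

Request:
step_arm([
  {"x": 0.0135,"y": 0.0378,"z": 0,"wx": 0,"wy": 0,"wz": 0,"hand": 0},
  {"x": 0.0135,"y": 0.0378,"z": 0,"wx": 0,"wy": 0,"wz": 0,"hand": 0},
  {"x": 0.0135,"y": 0.0378,"z": 0,"wx": 0,"wy": 0,"wz": 0,"hand": 0},
  {"x": 0.0135,"y": 0.0378,"z": 0,"wx": 0,"wy": 0,"wz": 0,"hand": 0},
  {"x": 0.0135,"y": 0.0378,"z": 0,"wx": 0,"wy": 0,"wz": 0,"hand": 0},
  {"x": 0.0135,"y": 0.0378,"z": 0,"wx": 0,"wy": 0,"wz": 0,"hand": 0},
  {"x": 0.0135,"y": 0.0378,"z": 0,"wx": 0,"wy": 0,"wz": 0,"hand": 0},
  {"x": 0.0135,"y": 0.0378,"z": 0,"wx": 0,"wy": 0,"wz": 0,"hand": 0},
])

```text
time: 7.12
tool_pos: [0.5003, 0.0898, 0.2384]
eef_rot: [0.122, 0.993, -0.0, -0.001]
wrist_force: [0.0, 0.4, -1.9]
width: 0.241
grasp_force: 58.9
```

Request:
step_arm([
  {"x": 0.0135,"y": 0.0378,"z": 0,"wx": 0,"wy": 0,"wz": 0,"hand": 0},
  {"x": 0.0135,"y": 0.0378,"z": 0,"wx": 0,"wy": 0,"wz": 0,"hand": 0},
  {"x": 0.0135,"y": 0.0378,"z": 0,"wx": 0,"wy": 0,"wz": 0,"hand": 0},
  {"x": 0.0135,"y": 0.0378,"z": 0,"wx": 0,"wy": 0,"wz": 0,"hand": 0},
  {"x": 0,"y": 0,"z": 0.03,"wx": 0,"wy": 0,"wz": 0,"hand": 0},
  {"x": 0,"y": 0,"z": 0,"wx": 0,"wy": 0,"wz": 0,"hand": 0},
  {"x": 0,"y": 0,"z": 0,"wx": 0,"wy": 0,"wz": 0,"hand": 0},
])

```text
time: 8.0
tool_pos: [0.4853, 0.248, 0.2092]
eef_rot: [0.122, 0.992, -0.0, -0.0]
wrist_force: [0.2, -0.3, -0.4]
width: 0.241
grasp_force: 59.2
```

Run:
```python
from h import *
look("pics/w4.png",0,(("brass_pin",.06),("drift",.12)))
save("scene","pics/s4.png")
a=cv2.imread("pics/s4.png");b=cv2.imread("pics/w4.png")
cv2.imwrite("pics/c4.png",np.hstack([cv2.resize(a[140:340,290:490],(400,400)),b[20:420,80:480]]))
```

```text
tcp [0.4853 0.248  0.2092] rot [[-0.97, 0.243, -0.001], [0.243, 0.97, -0.0], [0.001, -0.001, -1.0]] t 8.0 q [ 0.39  0.2   1.86 -0.    1.09 -0.93]
brass_pin [280. 192.] 0.9 [0.482  0.2527 0.06  ] tool [0.0042 0.0039 0.1492]
drift [ 46. 291.] 0.85 [0.5036 0.0157 0.12  ] tool [-0.0742 -0.2208  0.0893]
drift [276. 218.] 0.71 [0.4837 0.2483 0.12  ] tool [ 0.0016 -0.      0.0892]
drift [125. 318.] 0.5 [0.5436 0.0951 0.12  ] tool [-0.0937 -0.1341  0.0892]
```

View pics/c4.png

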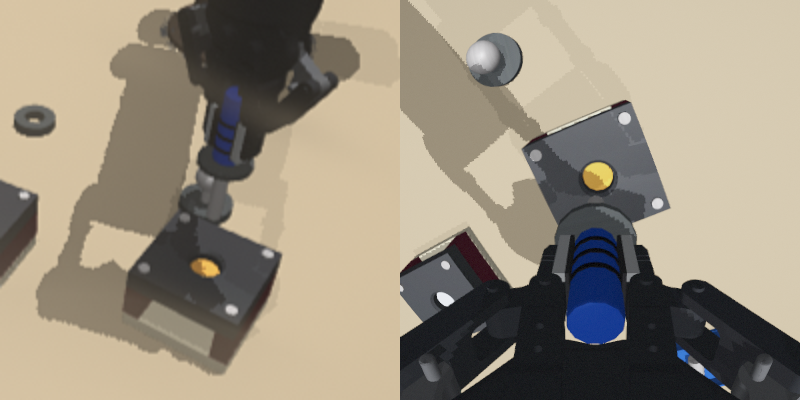

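The brass pin in its bore is at wrist pixel (280,192), so it lies ≈3 mm from under the punch tip. Correcting and descending to just above the pin.

Request:
step_arm([
  {"x": 0.0025,"y": 0.0025,"z": 0.015,"wx": 0,"wy": 0,"wz": 0,"hand": 0},
  {"x": 0,"y": 0,"z": 0.02,"wx": 0,"wy": 0,"wz": 0,"hand": 0},
  {"x": 0,"y": 0,"z": 0.012,"wx": 0,"wy": 0,"wz": 0,"hand": 0},
  {"x": 0,"y": 0,"z": 0.008,"wx": 0,"wy": 0,"wz": 0,"hand": 0},
  {"x": 0,"y": 0,"z": 0,"wx": 0,"wy": 0,"wz": 0,"hand": 0},
])

```text
time: 8.82
tool_pos: [0.483, 0.2512, 0.1535]
eef_rot: [0.122, 0.993, -0.0, -0.001]
wrist_force: [0.3, 0.7, -1.9]
width: 0.241
grasp_force: 59.2
```

Request:
step_arm([
  {"x": 0,"y": 0,"z": 0.003,"wx": 0,"wy": 0,"wz": 0,"hand": 0},
  {"x": 0,"y": 0,"z": 0.003,"wx": 0,"wy": 0,"wz": 0,"hand": 0},
  {"x": 0,"y": 0,"z": 0,"wx": 0,"wy": 0,"wz": 0,"hand": 0},
])

```text
time: 9.2
tool_pos: [0.4834, 0.2513, 0.1483]
eef_rot: [0.122, 0.993, -0.0, -0.0]
wrist_force: [0.6, -0.5, -2.1]
width: 0.243
grasp_force: 59.2
```

There is still no contact with the tip ≈0.061, well below the block top at 0.068, so it's in the bore. Pushing gently.

Request:
step_arm([
  {"x": 0,"y": 0,"z": 0.003,"wx": 0,"wy": 0,"wz": 0,"hand": 0},
  {"x": 0,"y": 0,"z": 0.003,"wx": 0,"wy": 0,"wz": 0,"hand": 0},
  {"x": 0,"y": 0,"z": 0.003,"wx": 0,"wy": 0,"wz": 0,"hand": 0},
])

```text
time: 9.57
tool_pos: [0.4841, 0.2515, 0.1407]
eef_rot: [0.122, 0.993, 0.0, 0.001]
wrist_force: [-1.7, -1.0, 5.9]
width: 0.243
grasp_force: 59.9
```

Request:
step_arm([
  {"x": 0,"y": 0,"z": 0.003,"wx": 0,"wy": 0,"wz": 0,"hand": 0},
  {"x": 0,"y": 0,"z": 0.003,"wx": 0,"wy": 0,"wz": 0,"hand": 0},
  {"x": 0,"y": 0,"z": 0,"wx": 0,"wy": 0,"wz": 0,"hand": 0},
])

```text
time: 9.95
tool_pos: [0.484, 0.2515, 0.1344]
eef_rot: [0.122, 0.993, 0.0, 0.001]
wrist_force: [-2.3, -0.1, 4.4]
width: 0.242
grasp_force: 59.9
```

The force fits the pin's 8 N. Continuing to a tip height of ≈0.04.

Request:
step_arm([
  {"x": 0,"y": 0,"z": 0.003,"wx": 0,"wy": 0,"wz": 0,"hand": 0},
  {"x": 0,"y": 0,"z": 0.003,"wx": 0,"wy": 0,"wz": 0,"hand": 0},
  {"x": 0,"y": 0,"z": 0,"wx": 0,"wy": 0,"wz": 0,"hand": 0},
])

```text
time: 10.32
tool_pos: [0.484, 0.2515, 0.1281]
eef_rot: [0.122, 0.993, 0.0, 0.001]
wrist_force: [-0.3, -2.3, 5.1]
width: 0.243
grasp_force: 59.9
```

Run:
```python
from h import *
save("scene","pics/s5.png")
o=env.get_obs();print(o["tool_pos"],o["wrist_force"])
a=cv2.imread("pics/s5.png")
cv2.imwrite("pics/c5.png",cv2.resize(a[220:340,330:470],None,fx=5,fy=5,interpolation=2))
```

```text
[0.48402029 0.25151714 0.12810801] [-1.2607394  -0.09811425  5.39309543]
```

View pics/c5.png

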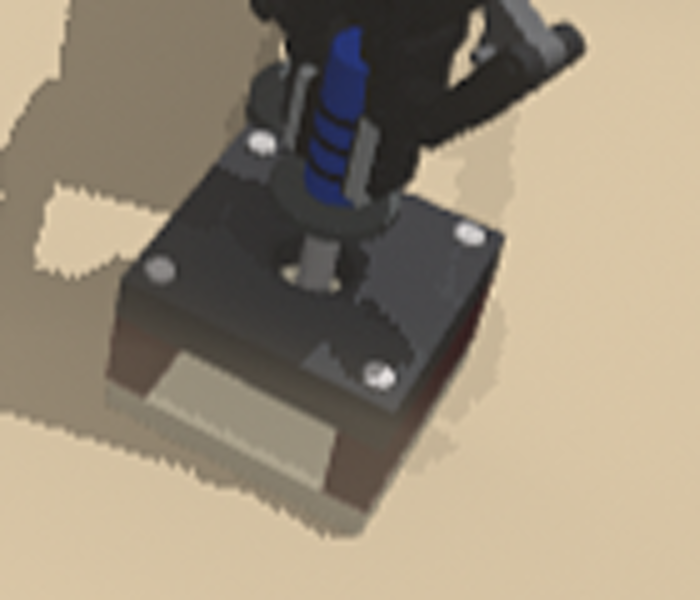

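The shank at crop (318,265) is inside the bore, and nothing else is touching. Pushing to the hard stop in small steps for certainty.

Request:
step_arm([
  {"x": 0,"y": 0,"z": 0.002,"wx": 0,"wy": 0,"wz": 0,"hand": 0},
  {"x": 0,"y": 0,"z": 0,"wx": 0,"wy": 0,"wz": 0,"hand": 0},
])

```text
time: 10.62
tool_pos: [0.484, 0.2515, 0.1259]
eef_rot: [0.122, 0.993, 0.0, 0.001]
wrist_force: [-0.0, -1.4, 5.1]
width: 0.244
grasp_force: 59.9
```

Request:
step_arm([
  {"x": 0,"y": 0,"z": 0.0015,"wx": 0,"wy": 0,"wz": 0,"hand": 0},
  {"x": 0,"y": 0,"z": 0,"wx": 0,"wy": 0,"wz": 0,"hand": 0},
])

```text
time: 10.88
tool_pos: [0.484, 0.2515, 0.1243]
eef_rot: [0.122, 0.993, 0.0, 0.001]
wrist_force: [-0.4, -1.1, 5.2]
width: 0.24
grasp_force: 59.9
```

Request:
step_arm([
  {"x": 0,"y": 0,"z": 0.0015,"wx": 0,"wy": 0,"wz": 0,"hand": 0},
  {"x": 0,"y": 0,"z": 0,"wx": 0,"wy": 0,"wz": 0,"hand": 0},
])

```text
time: 11.12
tool_pos: [0.4842, 0.2516, 0.1238]
eef_rot: [0.122, 0.993, 0.0, 0.001]
wrist_force: [-2.4, -1.7, 9.7]
width: 0.242
grasp_force: 60.6
```

Run:
```python
from h import *
o=env.get_obs();print(o["tool_pos"],o["wrist_force"])
look("pics/w5.png",0,(("drift",.036),("brass_pin",.04)))
a=save("scene","pics/s6.png")
for l in ("brass_pin","drift"):
    for r in env.mark_of("scene",l)[:4]: print(l,r,atz("scene",r["point"],.037).round(3))
```

```text
[0.48423718 0.25157574 0.12381905] [-2.35114122 -1.6699852   9.70534855]
tcp [0.4842 0.2516 0.1238] rot [[-0.97, 0.242, 0.001], [0.242, 0.97, 0.0], [-0.001, 0.001, -1.0]] t 11.125 q [ 0.4   0.31  1.91 -0.    0.92 -0.93]
drift [276. 220.] 0.63 [0.4835 0.252  0.036 ] tool [0.001  0.0002 0.0878]
drift [  8. 324.] 0.43 [ 0.5369 -0.0771  0.036 ] tool [-0.1306 -0.3061  0.0878]
brass_pin [276. 221.] 0.54 [0.483  0.2522 0.04  ] tool [0.0015 0.0003 0.0838]
drift {'point': [243.5, 186.7], 'confidence': 0.9} [ 0.472 -0.181  0.037]
drift {'point': [176.3, 212.7], 'confidence': 0.89} [ 0.648 -0.209  0.037]
drift {'point': [392.8, 281.3], 'confidence': 0.8} [0.479 0.252 0.037]
drift {'point': [231.1, 223.8], 'confidence': 0.78} [ 0.584 -0.088  0.037]
```

The hard stop was felt at TCP z 0.1238, so the tip is at 0.037: the pin is fully out. Retracting upward and returning.

Request:
step_arm([
  {"x": 0,"y": 0,"z": -0.015,"wx": 0,"wy": 0,"wz": 0,"hand": 0},
  {"x": 0,"y": 0,"z": -0.025,"wx": 0,"wy": 0,"wz": 0,"hand": 0},
  {"x": 0,"y": 0,"z": -0.025,"wx": 0,"wy": 0,"wz": 0,"hand": 0},
  {"x": 0,"y": 0,"z": -0.025,"wx": 0,"wy": 0,"wz": 0,"hand": 0},
  {"x": 0,"y": 0,"z": -0.025,"wx": 0,"wy": 0,"wz": 0,"hand": 0},
  {"x": 0,"y": 0,"z": 0,"wx": 0,"wy": 0,"wz": 0,"hand": 0},
])

```text
time: 12.18
tool_pos: [0.4849, 0.252, 0.2393]
eef_rot: [0.122, 0.993, 0.001, 0.002]
wrist_force: [-0.3, 0.8, -1.9]
width: 0.243
grasp_force: 59.1
```

Request:
step_arm([
  {"x": -0.0136,"y": -0.038,"z": 0,"wx": 0,"wy": 0,"wz": 0,"hand": 0},
  {"x": -0.0136,"y": -0.038,"z": 0,"wx": 0,"wy": 0,"wz": 0,"hand": 0},
  {"x": -0.0136,"y": -0.038,"z": 0,"wx": 0,"wy": 0,"wz": 0,"hand": 0},
  {"x": -0.0136,"y": -0.038,"z": 0,"wx": 0,"wy": 0,"wz": 0,"hand": 0},
  {"x": -0.0136,"y": -0.038,"z": 0,"wx": 0,"wy": 0,"wz": 0,"hand": 0},
  {"x": -0.0136,"y": -0.038,"z": 0,"wx": 0,"wy": 0,"wz": 0,"hand": 0},
  {"x": -0.0136,"y": -0.038,"z": 0,"wx": 0,"wy": 0,"wz": 0,"hand": 0},
  {"x": -0.0136,"y": -0.038,"z": 0,"wx": 0,"wy": 0,"wz": 0,"hand": 0},
])

```text
time: 13.18
tool_pos: [0.5142, -0.071, 0.2353]
eef_rot: [0.122, 0.993, 0.0, -0.001]
wrist_force: [0.0, -0.2, -2.5]
width: 0.243
grasp_force: 59.2
```

Request:
step_arm([
  {"x": -0.0136,"y": -0.038,"z": 0,"wx": 0,"wy": 0,"wz": 0,"hand": 0},
  {"x": -0.0136,"y": -0.038,"z": 0,"wx": 0,"wy": 0,"wz": 0,"hand": 0},
  {"x": -0.0136,"y": -0.038,"z": 0,"wx": 0,"wy": 0,"wz": 0,"hand": 0},
  {"x": -0.0136,"y": -0.038,"z": 0,"wx": 0,"wy": 0,"wz": 0,"hand": 0},
  {"x": 0,"y": 0,"z": 0,"wx": 0,"wy": 0,"wz": 0,"hand": 0},
  {"x": 0,"y": 0,"z": 0,"wx": 0,"wy": 0,"wz": 0,"hand": 0},
])

```text
time: 13.92
tool_pos: [0.5302, -0.2299, 0.2355]
eef_rot: [0.122, 0.992, 0.001, -0.001]
wrist_force: [-1.2, -0.1, -1.2]
width: 0.242
grasp_force: 59.3
```

Run:
```python
from h import *
look("pics/w6.png",0,(("drift",.151),("rack",0)))
a=save("scene","pics/s7.png");b=cv2.imread("pics/w6.png")
cv2.imwrite("pics/c7.png",np.hstack([cv2.resize(a[220:340,330:470,::-1],(400,343),interpolation=2),b[70:413,80:480]]))
```

```text
tcp [ 0.5302 -0.2299  0.2355] rot [[-0.97, 0.243, -0.003], [0.243, 0.97, 0.002], [0.003, 0.001, -1.0]] t 13.925 q [-0.48  0.23  1.76  0.    1.16 -1.81]
drift [367. 181.] 0.81 [ 0.5158 -0.1622  0.151 ] tool [0.0302 0.0621 0.0847]
drift [273. 219.] 0.73 [ 0.527  -0.2308  0.151 ] tool [ 0.0027 -0.0018  0.0845]
drift [248.  94.] 0.64 [ 0.4413 -0.2256  0.151 ] tool [ 0.0871 -0.0176  0.0847]
```

View pics/c7.png

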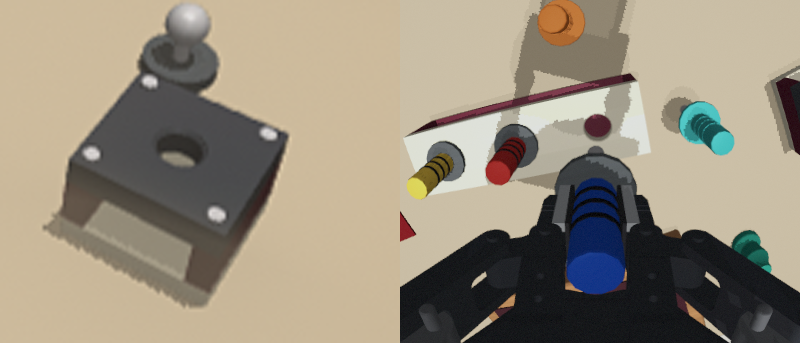

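The brass pin is no longer in the bore, and the punch is above its hole, which shows at crop (598,126). Lowering it in.

Request:
step_arm([
  {"x": -0.002,"y": 0,"z": 0.03,"wx": 0,"wy": 0,"wz": 0,"hand": 0},
  {"x": 0,"y": 0,"z": 0.03,"wx": 0,"wy": 0,"wz": 0,"hand": 0},
  {"x": 0,"y": 0,"z": 0.02,"wx": 0,"wy": 0,"wz": 0,"hand": 0},
  {"x": 0,"y": 0,"z": 0.01,"wx": 0,"wy": 0,"wz": 0,"hand": 0},
  {"x": 0,"y": 0,"z": 0,"wx": 0,"wy": 0,"wz": 0,"hand": 0},
])

```text
time: 14.75
tool_pos: [0.533, -0.2305, 0.1468]
eef_rot: [0.122, 0.993, 0.0, -0.001]
wrist_force: [-0.9, -0.5, -1.3]
width: 0.242
grasp_force: 59.3
```

Request:
step_arm([
  {"x": 0,"y": 0,"z": 0.02,"wx": 0,"wy": 0,"wz": 0,"hand": 0},
  {"x": 0,"y": 0,"z": 0.015,"wx": 0,"wy": 0,"wz": 0,"hand": 0},
  {"x": 0,"y": 0,"z": 0.005,"wx": 0,"wy": 0,"wz": 0,"hand": 0},
  {"x": 0,"y": 0,"z": 0,"wx": 0,"wy": 0,"wz": 0,"hand": 0},
])

```text
time: 15.25
tool_pos: [0.5327, -0.2309, 0.1065]
eef_rot: [0.122, 0.993, 0.0, -0.001]
wrist_force: [0.2, 0.1, -2.2]
width: 0.244
grasp_force: 59.3
```

Request:
step_arm([
  {"x": 0,"y": 0,"z": 0.003,"wx": 0,"wy": 0,"wz": 0,"hand": 0},
  {"x": 0,"y": 0,"z": 0.002,"wx": 0,"wy": 0,"wz": 0,"hand": 0},
  {"x": 0,"y": 0,"z": 0,"wx": 0,"wy": 0,"wz": 0,"hand": 0},
])

```text
time: 15.62
tool_pos: [0.5333, -0.2311, 0.1024]
eef_rot: [0.122, 0.993, -0.0, 0.0]
wrist_force: [-0.2, -0.1, -3.1]
width: 0.239
grasp_force: 59.3
```

Request:
step_arm([
  {"x": 0,"y": 0,"z": 0,"wx": 0,"wy": 0,"wz": 0,"hand": 0.7},
  {"x": 0,"y": 0,"z": 0,"wx": 0,"wy": 0,"wz": 0,"hand": 0.7},
  {"x": 0,"y": 0,"z": 0,"wx": 0,"wy": 0,"wz": 0,"hand": 0.7},
  {"x": 0,"y": 0,"z": 0,"wx": 0,"wy": 0,"wz": 0,"hand": 0.7},
])

```text
time: 16.12
tool_pos: [0.5334, -0.2312, 0.1025]
eef_rot: [0.122, 0.993, -0.0, 0.0]
wrist_force: [-0.1, 0.2, -0.1]
width: 0.7
grasp_force: 0.0
```

Request:
step_arm([
  {"x": 0,"y": 0,"z": -0.02,"wx": 0,"wy": 0,"wz": 0,"hand": 0.7},
  {"x": 0,"y": 0,"z": -0.04,"wx": 0,"wy": 0,"wz": 0,"hand": 0.7},
  {"x": 0,"y": 0,"z": -0.04,"wx": 0,"wy": 0,"wz": 0,"hand": 0.7},
  {"x": 0,"y": 0,"z": -0.04,"wx": 0,"wy": 0,"wz": 0,"hand": 0.7},
  {"x": 0,"y": 0,"z": 0,"wx": 0,"wy": 0,"wz": 0,"hand": 0.7},
  {"x": 0,"y": 0,"z": 0,"wx": 0,"wy": 0,"wz": 0,"hand": 0.7},
])

```text
time: 16.88
tool_pos: [0.533, -0.231, 0.2429]
eef_rot: [0.122, 0.993, -0.0, 0.0]
wrist_force: [0.7, 0.2, 0.0]
width: 0.699
grasp_force: 0.0
```

Run:
```python
from h import *
look("pics/w8.png",0,(("drift",.014),))
b=cv2.imread("pics/w8.png");t=save("top","pics/t8.png")[:,:,::-1]
for r in env.mark_of("top","brass_pin")[:2]: print(r,atz("top",r["point"],.037))
cv2.imwrite("pics/c8.png",np.hstack([cv2.resize(t[190:270,120:200],(400,400),interpolation=2),b[20:420,80:480]]))
```

```text
tcp [ 0.533  -0.231   0.2429] rot [[-0.97, 0.242, 0.001], [0.242, 0.97, -0.0], [-0.001, -0.0, -1.0]] t 16.875 q [-0.48  0.23  1.75 -0.    1.17 -1.81]
drift [247.  89.] 0.88 [ 0.431  -0.2364  0.014 ] tool [ 0.0979 -0.0299  0.2288]
drift [276. 175.] 0.78 [ 0.5306 -0.23    0.014 ] tool [0.0028 0.0005 0.2289]
drift [270. 248.] 0.57 [ 0.616  -0.2586  0.014 ] tool [-0.087  -0.0066  0.229 ]
drift [366. 176.] 0.56 [ 0.556  -0.1304  0.014 ] tool [0.0023 0.1032 0.2289]
{'point': [163.2, 232.2], 'confidence': 0.47} [0.47943701 0.24771716 0.037     ]
```

View pics/c8.png

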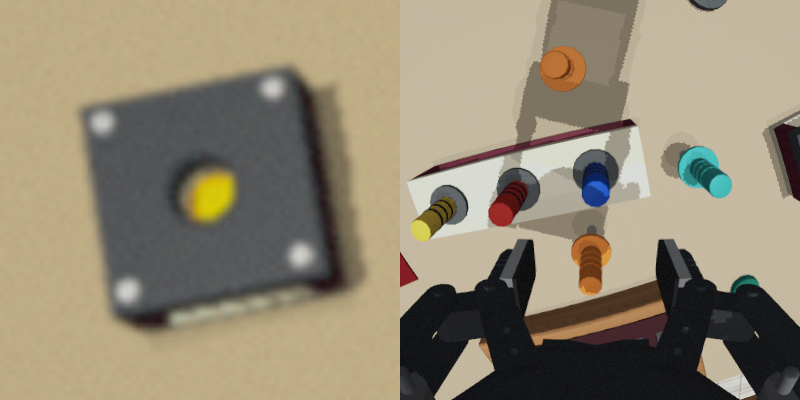

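The punch stands back in its hole at (0.531,-0.230), within 2 mm of where it started. The brass pin shows deep below the plate, and the gripper is clear. Handing in.

```bash
python3 -c "
from workcell import env
print(env.hand_in())"
```

```text
the job is handed in; nothing more can be done
None
```

The brass pin was driven down to the block's floor, the blue drift punch is back in its rack hole and released, the steel pin was not touched, and the job is handed in (no verdict was returned).

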